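# Caliper the forged tenon

### The arm

A 6-joint arm with a two-finger parallel gripper is mounted at the origin on the work surface. World frame = base frame: x ahead of the robot, y to its left, z up, the work surface at z = 0. Lengths are in m, angles in degrees, forces in N, time in s.
With the tool pointing down it reaches from about 0.4 to 0.825 m from the base axis. Payload 7 kg.
Tool frame: the origin (TCP) lies between the finger pads; the fingertips stand bot.tcp_to_tips ahead of it and the grasp point (between the pads) lies 3 mm ahead of it (bot.tcp_to_tips is the distance from the TCP to the fingertips, in m); z points along the fingers, y is the direction in which the jaws open and shut (so a half turn about z gives the same grasp; the last joint's range is limited). The gripper opens to 88 mm and grips with 3 to 60 N. Pads are 19 mm wide; open, the fingers measure 130 mm over their backs; the gripper's body (78 mm by 193 mm) begins 47 mm behind the grasp point.
Start: joints at [-56.316, 20.546, 0.682, 0, -70.136, -16.507], TCP at [0.199, -0.645, 0.249] pointing down, gripper open.
Joint ranges: [-176.03, 176.03], [-82.01, 121.73], [-58.28, 71.71], [-173.87, 95.51], [-174.79, -0.11], [-173.66, 173.66]. Speed limits (degrees/s): [136.94, 136.94, 172.46, 180, 180, 180].

### API

Orientations are given as [roll, pitch, yaw] about the fixed x, y, z axes, in that order (R = Rz(yaw) Ry(pitch) Rx(roll)).
In Python, from cell import bot gives the robot as it stands.
- The arm moves only by the shell command python3 -m inch 'ROWS' [FORCE]. ROWS is JSON, a list of rows, each a list of 5 numbers: the shift along the tool's x, y, z in mm, then the turn about the tool's z in degrees, then the finger opening in mm, from 0 to 87.6. A call has 1 to 12 rows; each row shifts and turns the pose as measured when the row begins, along the tool's axes as they then stand; what a row does not reach is not made up. A row lasts 1/12 s, in which the tool goes at most 41.7 mm and 7.16 degrees, less where a joint would pass 70% of its speed; a pose out of reach is approached as far as the arm can. A call is refused whole if a number of a shift passes 41.7 or a number of a turn 7.16, either way. A call with a gripper value outside its range is refused whole. The fingers move at their own pace and stop on an object; FORCE is the grip in N (left out, the last holds). Time passes only in rows, so rows that do not move let the fingers close. It gives the time, the measured TCP pose, the force and the opening at its end, in the units of the state.
- bot.read_state(): the state, without advancing time (a new reading comes with each control period).
- bot.grab_frame(name): name is "side" or "top"; returns the picture (420x560x3 uint8, red, green, blue); there is no depth.
- bot.calibration(name): a dict with "fovy" (degrees; the focal length in pixels is half the picture's height over the tangent of half this angle, whatever the lens; pixels are square), "cx", "cy" (the principal point, pixels), "k1" (the pictures are not rectified: a ray, as slopes to the right and down, at radius r is drawn at 1 + k1 r^2 times it, then the intrinsics apply), "rvec" (rotation vector, rad) and "tvec" (3), from world to camera coordinates, as OpenCV has them. Camera axes: x right, y down, z forward; pixel columns grow to the right and rows downward; lengths in m; the calibration is good to about 2 mm. A picture is of the moment at which its call begins. calibration takes no time and is no camera call.
- bot.finish_job(): hands the job in, once; it reports no verdict.
Trained networks look in the newest picture that a camera, given by its name, has taken for a name from the list of things; names that differ only in an ending like _2 or _b are one class to them, and where a whole thing is asked for, a point or a joint stands for the part that bears it (a point fixed in the world has none). Each returns a list of dicts, best first, with "score" (0 to 1); they miss things now and then, are a little off and sometimes report something else, mostly with a low value. They report only what shows in the picture. A call takes as long as a camera call. They do not tell look-alikes from the thing itself.
- bot.trace(camera, thing): "region" (420x560 bool, what is visible of it) and "point" ([column, row] in pixels, amid what is visible of it).
- bot.place_of(camera, thing): "point" ([column, row] in pixels: a listed point, or the origin of a listed thing).
The state is a dict: "clock": time; "qpos": joint angles; "qd": joint speeds; "effort": joint torques, N m; "tool_pos": TCP position; "orientation": TCP orientation; "contact_force": force on the tool from outside, world axes, zero at the start; "moment": the same for the moment, N m; "width": opening from 0.0 (shut) to 1.0 (fully open).
Only numpy, scipy, OpenCV 4.12 (cv2) and the standard library are available. Lean on these libraries where they do the work, as an engineer would, in place of code of your own. Each camera call takes 0.05 s, during which the arm holds its last target.

### The job

Caliper the tenon of the shouldered bar: lay the bar flat on the bench with its thinner end square against the slide caliper's fixed jaw, more than half of the tenon between the jaws and the shoulder outside them, then slide the other jaw shut by its thumb post, gently, until both jaws bear on the tenon. Leave it nipped there for the reading, let go of everything, and do not force the caliper or shift the other bars and tools.

Things in the scene. Friction and masses are not known exactly. Their poses are not given: they have to be found in the camera images.
- caliper: Bright-steel slide caliper lying flat, bolted down on a dark foot 56 mm wide, 350 mm long (y -70 to 280 mm), end clamps to 29 mm high. Origin at bench level under the beam's centre line, in the plane of the fixed jaw's face. x from jaw tips to beam (away from the robot), y along the beam, the way the sliding jaw opens, z up. Jaws stick out over the bench from x = -12 to -88 mm, 11 to 21 mm up.
- fixed_jaw: The caliper's fixed jaw, same frame as the caliper: flat measuring face 76 mm long in the plane y = 0, looking to +y; the jaw lies on its -y side, 11 mm wide at the tip, 34 mm at the beam. It never moves.
- fixed_face (a point): Middle of the fixed jaw's measuring face (38 mm from the tip), 16 mm above the bench; axes as the caliper's.
- slide: The sliding jaw and its carriage (72 mm along the beam, 42 mm wide, top 24 mm up); axes as the caliper's. Its measuring face looks at the fixed jaw; the opening is the distance between the two faces along y, 65 to 100 mm at the start. It rubs on the beam with about 3.5 N and stays where it is left (no spring, no lock); a bar on the bench drags with another 4 to 7 N.
- moving_face (a point): Middle of the sliding jaw's measuring face, 16 mm above the bench; axes as the caliper's.
- thumb_post (a point): Upright ribbed thumb post on the carriage by which the jaw is slid, 20 mm in diameter, from the carriage's top (24 mm up) to 68 mm; this point is on its axis 50 mm above the bench. It stands over the beam's centre line, 36 mm beyond the sliding jaw's face (+y). A push of 10 to 15 N on it closes the jaws well; over 30 N is forcing them.
- bar_body (a point): The shouldered bar: dark forged steel, 140 mm long, about 0.86 kg, lying on the bench; a thick part 32 mm square and 80 mm long steps down on all four sides to a square tenon 60 mm long, forged by eye to somewhere between 18 and 28 mm (the size to be measured). This point is in the middle of the thick part, 40 mm from the shoulder, 16 mm up. x runs along the bar to the tenon, z up. It balances 18 mm nearer the tenon.
- tenon (a point): Middle of that bar's tenon: 30 mm from the shoulder and 30 mm from the tenon's end, on the bar's axis, 16 mm up when the bar lies on the bench (the tenon itself hangs clear of the bench); axes as the bar's.
- plain_bar: Plain forged bar 32 mm square, 140 mm long, no step: a bystander, leave it. Origin under its centre, x along it.
- pointed_bar: Forged bar 32 mm square, 140 mm long, half of it drawn to a point: a bystander, leave it. Origin under its centre, x towards the point.
- hammer: Cross-peen hammer, 300 mm, lying; a bystander. Origin under the middle of the handle, x towards the head.
- tongs: Blacksmith's tongs, 330 mm, lying; a bystander. x towards the bits.
- wire_brush: Wooden wire brush, 200 mm long, 34 mm high, lying bristles down; a bystander. x along it.
- cold_chisel: Cold chisel 190 mm long, 22 mm thick, lying; a bystander. x towards the edge.
- flux_tin: Plain metal tin, 76 mm across, 95 mm high, standing; a bystander.
- tenon_bar: The same shouldered bar as a whole. Origin under the middle of its length (10 mm from the shoulder, in the thick part), on its underside; x towards the tenon, z up.
Mind the look-alikes: they are no part of the job. Leave any orange or yellow look-alike of the tenon_bar alone.

How it is judged:
By the outcome, as a careful person would: the job done as asked, in the order asked, and still so for the second after the job is handed in, with the robot touching nothing.
It also fails if it takes over 58 s, if anything falls off the work surface, if the arm or the gripper's body presses on something with over 40 N, if the wrist force passes 120 N, or if a joint passes its speed limit or range.

## Working session

There is one attempt and no reset: what is moved stays moved. The work goes in short steps, Python scripts to look and compute and a shell command to move; the robot and the scene stay as the last step left them, time stands still between calls to the robot, and variables do not carry over. Pictures are saved under pics/ and viewed, and the job is handed in when it is done.

```bash
ls; mkdir -p pics; cat > h.py <<'E'
import numpy as np, cv2
from cell import bot
def cal(n):
    c=bot.calibration(n); f=210/np.tan(np.radians(c['fovy']/2)); R=cv2.Rodrigues(np.array(c['rvec'],float))[0]; return c,f,R,np.array(c['tvec'],float)
def ray(n,p):
    c,f,R,t=cal(n); d=np.array([(p[0]-c['cx'])/f,(p[1]-c['cy'])/f]); u=d.copy()
    for _ in range(30): u=d/(1+c['k1']*(u@u))
    return -R.T@t, R.T@np.array([u[0],u[1],1])
def at_z(n,p,z):
    o,d=ray(n,p); return o+d*(z-o[2])/d[2]
def proj(n,P):
    c,f,R,t=cal(n); q=R@np.array(P,float)+t; u=q[:2]/q[2]; u=u*(1+c['k1']*(u@u)); return np.array([c['cx'],c['cy']])+f*u
def tri(pa,pb):
    o1,d1=ray('top',pa);o2,d2=ray('side',pb)
    A=np.stack([d1,-d2],1); s=np.linalg.lstsq(A,o2-o1,rcond=None)[0]
    a=o1+d1*s[0];b=o2+d2*s[1]; return (a+b)/2,np.linalg.norm(a-b)
def save(n,im): cv2.imwrite('pics/'+n+'.png',cv2.cvtColor(im,cv2.COLOR_RGB2BGR))
E
python3 - <<'E'
from h import *
for n in('top','side'):
    im=bot.grab_frame(n); save(n+'0',im); c=bot.calibration(n); print(n,c,ray(n,(280,210)))
    np.save(n+'0.npy',im)
s=bot.read_state(); print(s, bot.tcp_to_tips)
E
```

```text
pics
top {'fovy': 45.04126560694401, 'cx': 283.39163698123264, 'cy': 203.50843805155213, 'k1': 0.014733347121570711, 'rvec': array([ 2.13543473, -2.13786   ,  0.17549985]), 'tvec': array([0.07728155, 0.48520172, 1.61041435])} (array([0.21720197, 0.07806084, 1.66780015]), array([ 0.14983122,  0.00590423, -0.98879971]))
side {'fovy': 49.74353608008561, 'cx': 280.3713130285766, 'cy': 206.78349966247256, 'k1': 0.04579159546441234, 'rvec': array([ 0.13569449, -2.92822826,  1.04877347]), 'tvec': array([0.47390629, 0.01806156, 1.44184619])} (array([0.39258038, 0.94116229, 1.12424553]), array([ 0.05623369, -0.62677697, -0.77719977]))
{'clock': 0.1, 'qpos': array([-5.63161533e+01,  2.05889021e+01,  6.41185335e-01, -1.66015928e-02,
       -7.01338255e+01, -1.65082803e+01]), 'qd': array([ 0.10497231, -0.13704568,  0.07294734,  0.101582  ,  0.01649052,
        0.00246555]), 'effort': array([-2.97608225e-03, -5.84162736e+01,  2.93748701e+01,  7.01567575e+00,
        1.01236129e-02, -8.56055203e-05]), 'tool_pos': array([ 0.19921424, -0.64454541,  0.24771859]), 'orientation': array([ 1.79917384e+02, -8.20850028e-03, -1.62830080e+02]), 'contact_force': array([ 0.53962686,  0.63613269, -0.51123102]), 'moment': array([ 0.00298222,  0.09299851, -0.02806168]), 'width': 0.9982175506337941} 0.022
```

View pics/top0.png

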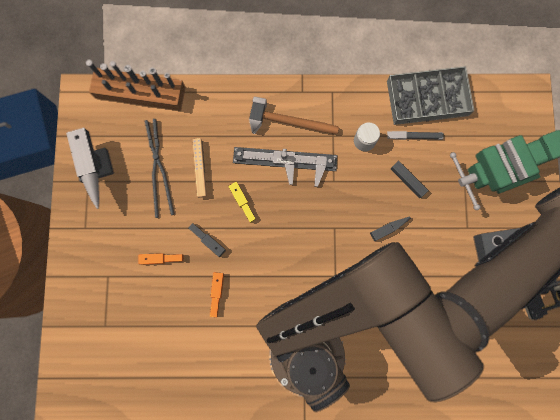

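View pics/side0.png

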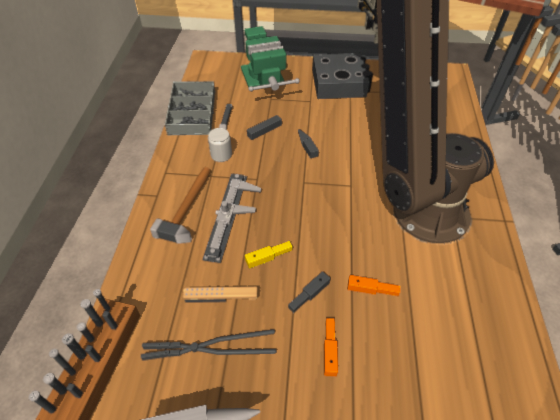

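```bash
python3 - <<'E'
from h import *
zs=dict(fixed_face=.016,moving_face=.016,thumb_post=.05,bar_body=.016,tenon=.016,tenon_bar=0,caliper=0,plain_bar=0,pointed_bar=0)
for t,z in zs.items():
  for n in('top','side'):
    print(t,n,[(np.round(d['point'],1).tolist(),round(d['score'],2),np.round(at_z(n,d['point'],z)[:2]*1000,1).tolist()) for d in bot.place_of(n,t)[:4]])
print(bot.read_state()['clock'])
E
```

```text
fixed_face top [([316.3, 173.6], 0.74, [590.2, -33.2]), ([213.0, 243.5], 0.2, [357.2, 306.4])]
fixed_face side [([250.1, 190.7], 0.81, [577.2, -24.1]), ([302.1, 302.7], 0.68, [384.0, 361.6]), ([245.1, 208.8], 0.37, [582.8, 52.9])]
moving_face top [([293.8, 173.2], 0.67, [591.7, 41.8]), ([283.9, 157.3], 0.54, [646.3, 74.8])]
moving_face side [([242.0, 207.6], 0.58, [593.2, 48.9])]
thumb_post top [([283.1, 156.3], 0.72, [640.9, 77.5])]
thumb_post side [([225.0, 206.9], 0.62, [639.3, 78.5])]
bar_body top [([235.4, 193.7], 0.93, [522.3, 235.8]), ([217.3, 282.0], 0.87, [233.2, 289.9]), ([214.9, 244.2], 0.83, [355.0, 300.2]), ([200.2, 170.0], 0.7, [602.9, 354.4])]
bar_body side [([315.3, 285.6], 0.82, [350.8, 306.2]), ([362.5, 285.6], 0.8, [220.9, 293.8]), ([261.5, 257.4], 0.66, [509.9, 228.4])]
tenon top [([170.0, 259.7], 0.83, [304.9, 444.6]), ([245.9, 212.1], 0.63, [460.6, 200.3]), ([216.9, 307.0], 0.59, [154.3, 289.5])]
tenon side [([295.3, 302.3], 0.69, [402.3, 362.1]), ([330.3, 329.1], 0.61, [306.9, 429.5]), ([389.2, 291.8], 0.6, [148.9, 306.0]), ([283.3, 250.0], 0.58, [449.2, 196.9])]
tenon_bar top [([207.2, 240.4], 0.79, [368.9, 328.0]), ([217.1, 293.2], 0.78, [197.5, 291.9]), ([161.5, 259.8], 0.59, [305.5, 475.9])]
tenon_bar side [([266.8, 255.9], 0.9, [496.6, 211.5]), ([308.3, 298.2], 0.88, [367.7, 338.0]), ([373.4, 287.8], 0.79, [188.4, 288.5]), ([328.6, 346.2], 0.73, [309.1, 468.6])]
caliper top [([317.0, 165.6], 0.84, [621.5, -37.0]), ([389.8, 226.0], 0.54, [416.0, -275.6])]
caliper side [([234.7, 192.2], 0.94, [629.5, -26.7]), ([305.9, 144.6], 0.25, [408.7, -277.4])]
plain_bar top [([408.0, 181.9], 0.64, [564.9, -341.9])]
plain_bar side [([262.6, 132.3], 0.64, [572.2, -328.5])]
pointed_bar top [([389.5, 228.4], 0.67, [408.0, -274.3])]
pointed_bar side [([309.9, 143.0], 0.82, [394.7, -287.2])]
1.0
```

Candidates for the shouldered bar in the top view are: dark (208,240), yellow (242,202), orange (160,259) and (217,294), dark plain (410,180) and dark pointed (390,228). By the description it is the dark stepped one at (208,240), so I'll check that in a close crop.

```bash
python3 - <<'E'
from h import *
a=np.load('top0.npy');b=np.load('side0.npy')
u=cv2.resize(a[140:270,180:345],None,fx=4.8,fy=4.5,interpolation=cv2.INTER_CUBIC)
save('ctop',u)
u=cv2.resize(b[165:315,195:345],None,fx=4,fy=4,interpolation=cv2.INTER_CUBIC); save('cside',u)
E
```

```text
(no output)
```

View pics/ctop.png

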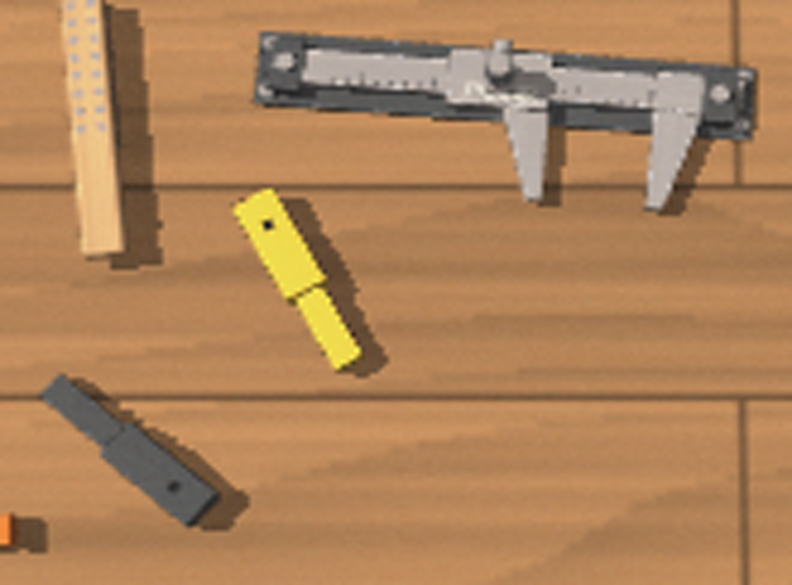

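View pics/cside.png

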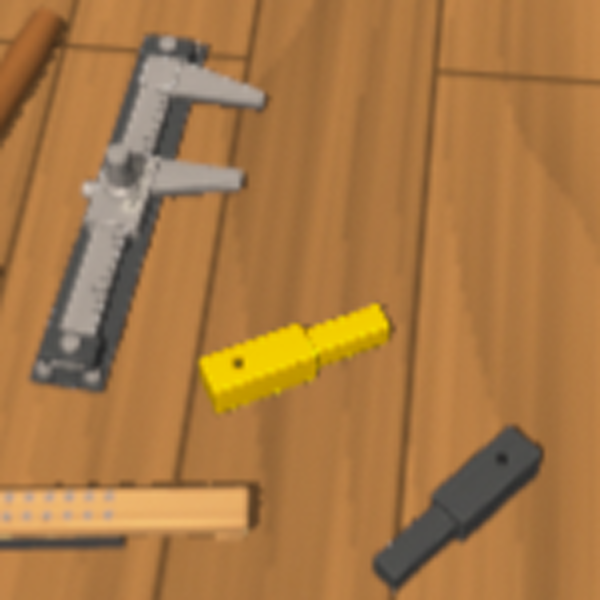

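The crop confirms it: the dark bar with a step at top px (208,240), side px (311,291), with its tenon pointing up-left. The caliper is at about (285,160). Next I'll measure more finely.

```bash
python3 - <<'E'
from h import *
a=np.load('top0.npy');b=np.load('side0.npy')
def g(n,im,r0,r1,c0,c1,s):
    u=cv2.resize(im[r0:r1,c0:c1],None,fx=s,fy=s,interpolation=cv2.INTER_CUBIC)
    for c in range(c0,c1,10):
        cv2.putText(u,str(c),(int((c-c0+.5)*s),8),0,.3,(255,0,0)); cv2.line(u,(int((c-c0+.5)*s),10),(int((c-c0+.5)*s),16),(255,0,0))
    for r in range(r0,r1,10):
        cv2.putText(u,str(r),(0,int((r-r0+.5)*s)),0,.3,(255,0,0)); cv2.line(u,(18,int((r-r0+.5)*s)),(24,int((r-r0+.5)*s)),(255,0,0))
    save(n,u)
g('ct2',a,140,192,228,342,7); g('cs2',b,170,264,200,266,6.2)
# bar fit by masks
from scipy.optimize import minimize
def boxmask(n,p,W,S=4):
    x,y,yaw,w=p; m=np.zeros((420*S,560*S),np.uint8); c,s=np.cos(yaw),np.sin(yaw)
    for x0,x1,h in((-70,10,16),(10,70,w/2)):
        P=[proj(n,((x+c*X-s*Y)/1000,(y+s*X+c*Y)/1000,(16+Z)/1000)) for X in(x0,x1) for Y in(-h,h) for Z in(-h,h)]
        hull=cv2.convexHull(((np.array(P)+.5)*S*16-8).astype(np.int32)); cv2.fillConvexPoly(m,hull,255,shift=4)
    return cv2.resize(m,(560,420),interpolation=cv2.INTER_AREA)/255.
M={}
for n,im,box in(('top',a,(215,262,182,235)),('side',b,(265,315,282,337))):
    sub=im[box[0]:box[1],box[2]:box[3]].astype(float)
    sat=sub.max(2)-sub.min(2); m=np.zeros((420,560)); m[box[0]:box[1],box[2]:box[3]]=np.clip((50-sat)/40,0,1); M[n]=m; print(n,m.sum())
    save('m'+n,np.repeat((m[box[0]:box[1],box[2]:box[3],None]*255).astype(np.uint8),3,2).repeat(8,0).repeat(8,1))
for use in(('top',),('side',),('top','side')):
    f=lambda p:sum(np.abs(boxmask(n,(p[0],p[1],p[2]/50,p[3]),0)-M[n]).sum() for n in use)
    best=None
    r=minimize(f,[369,330,.86*50,23],method='Nelder-Mead',options=dict(initial_simplex=[[369,330,43,23],[379,330,43,23],[369,340,43,23],[369,330,48,23],[369,330,43,27]],xatol=.05,fatol=.05))
    print(use,r.x[:2],np.degrees(r.x[2]/50),r.x[3],r.fun)
E
```

```text
top 378.475
side 563.875
('top',) [371.74436095 328.91687905] 49.49626592627846 20.3776212010967 27.452450980392157Traceback (most recent call last):
  File "<stdin>", line 27, in <module>
    res = _minimize_neldermead(fun, x0, args, callback, bounds=bounds,
                               **options)
    fxcc = func(xcc)
    fx = function(np.copy(x), *(wrapper_args + args))
  File "<stdin>", line 25, in <lambda>
  File "<stdin>", line 25, in <genexpr>
  File "<stdin>", line 16, in boxmask
  File "h.py", line 12, in proj
    c,f,R,t=cal(n); q=R@np.array(P,float)+t; u=q[:2]/q[2]; u=u*(1+c['k1']*(u@u)); return np.array([c['cx'],c['cy']])+f*u
            ~~~^^^
  File "h.py", line 4, in cal
    c=bot.calibration(n); f=210/np.tan(np.radians(c['fovy']/2)); R=cv2.Rodrigues(np.array(c['rvec'],float))[0]; return c,f,R,np.array(c['tvec'],float)
ValueError: time passes only in moves, steps and waits
```

View pics/ct2.png

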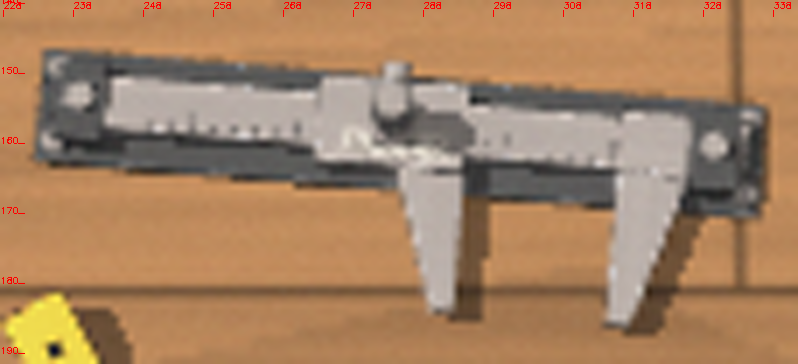

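View pics/cs2.png

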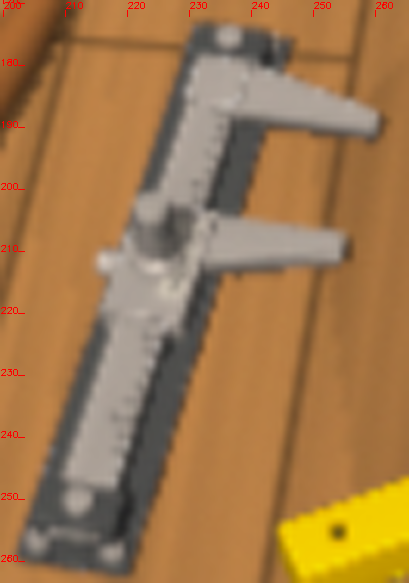

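View pics/mtop.png

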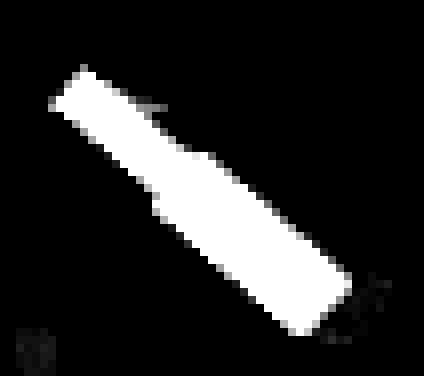

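```bash
python3 - <<'E'
from cell import bot
import pickle
pickle.dump({n:bot.calibration(n) for n in('top','side')},open('cal.pkl','wb'))
E
sed -i 's/c=bot.calibration(n);/c=CAL[n];/; s/^from cell import bot/from cell import bot\nimport pickle\nCAL=pickle.load(open("cal.pkl","rb"))/' h.py
cat > fit.py <<'E'
from h import *
from scipy.optimize import minimize
def boxmask(n,p,S=4):
    x,y,yaw,w=p; m=np.zeros((420*S,560*S),np.uint8); c,s=np.cos(yaw),np.sin(yaw)
    for x0,x1,h in((-70,10,16),(10,70,w/2)):
        P=[proj(n,((x+c*X-s*Y)/1000,(y+s*X+c*Y)/1000,(16+Z)/1000)) for X in(x0,x1) for Y in(-h,h) for Z in(-h,h)]
        hull=cv2.convexHull(((np.array(P)+.5)*S*16-8).astype(np.int32)); cv2.fillConvexPoly(m,hull,255,shift=4)
    return cv2.resize(m,(560,420),interpolation=cv2.INTER_AREA)/255.
E
python3 - <<'E'
from fit import *
a=np.load('top0.npy');b=np.load('side0.npy')
M={}
for n,im,box in(('top',a,(215,262,182,235)),('side',b,(265,315,282,337))):
    sub=im[box[0]:box[1],box[2]:box[3]].astype(float)
    sat=sub.max(2)-sub.min(2); m=np.zeros((420,560)); m[box[0]:box[1],box[2]:box[3]]=np.clip((50-sat)/40,0,1); M[n]=m
for use in(('top',),('side',),('top','side')):
    f=lambda p:sum(np.abs(boxmask(n,(p[0],p[1],p[2]/50,p[3]))-M[n]).sum() for n in use)
    r=minimize(f,[369,330,.86*50,23],method='Nelder-Mead',options=dict(initial_simplex=[[369,330,43,23],[379,330,43,23],[369,340,43,23],[369,330,48,23],[369,330,43,27]],xatol=.05,fatol=.05,maxfev=250))
    print(use,r.x[:2],np.degrees(r.x[2]/50),r.x[3],r.fun)
from scipy.optimize import least_squares
T=[(605,320,'ft'),(632,327,'fo'),(455,312,'mt'),(616,172,'fb'),(464,168,'mb'),(44,50,'A'),(766,105,'B'),(36,160,'C'),(760,217,'D')]
S=[(380,138,'ft'),(382,113,'fo'),(346,236,'mt'),(231,123,'fb'),(205,572-2,'dummy')]
T=[((u/7+227.5,v/7+139.5),k) for u,v,k in T]; S=[((u/6.2+199.5,v/6.2+169.5),k) for u,v,k in S if k!='dummy']
def res(p,obs):
    x,y,th,op,h=p; c,s=np.cos(th),np.sin(th); out=[]
    L=dict(ft=(-88,0,21),fo=(-88,-11,21),mt=(-88,op,21),fb=(-28,0,21),mb=(-28,op,21),A=(28,280,h),B=(28,-70,h),C=(-28,280,h),D=(-28,-70,h))
    for n,o in obs:
        for px,k in o:
            X,Y,Z=L[k]; q=proj(n,((x+c*X-s*Y)/1e3,(y+s*X+c*Y)/1e3,Z/1e3)); e=np.array(q)-px
            if k in('fb','mb'): # only along y dir (col in top, row in side)
                e=e[:1] if n=='top' else e[1:]
            out+=list(e)
    return np.append(out,(h-8)/10)
for nm,obs in(('top',[('top',T)]),('side',[('side',S)]),('both',[('top',T),('side',S)])):
    r=least_squares(res,[625,-30,0,75,8],args=(obs,),loss='soft_l1'); print(nm,r.x[:2],np.degrees(r.x[2]),r.x[3:],np.round(r.fun,1))
E
```

```text
('top',) [371.74436095 328.91687905] 49.49626592627846 20.3776212010967 27.452450980392157
('side',) [368.93191314 327.21935467] 50.46601205207743 18.0546145450973 73.9779411764706
('top', 'side') [370.37805638 328.50087203] 49.84347409661671 18.94542127916128 121.01176470588236
top [636.03593934 -32.74159676] -4.603891216914279 [72.46531016  7.1108855 ] [ 0.3  0.4 -0.2 -0.3 -0.  -0.1  0.   0.   0.1 -0.2  0.2 -0.1 -0.4  0.2
 -0.   0.1 -0.1]
side [630.35781782 -28.47481705] -5.590428192338226 [69.4236763  8.       ] [-0.4 -0.4  0.   1.2  0.3  0.1 -0.6  0. ]
both [633.99077031 -32.18145562] -4.785317777416751 [72.24003775 11.22043819] [ 0.1  1.  -0.5  0.3 -0.2  0.4 -0.2 -0.1 -0.2 -0.2  0.1  0.3 -0.7  0.2
 -0.1  0.5 -1.3 -1.6 -0.9 -0.  -0.5 -0.5 -1.6  0.3]
```

```bash
cat > d.py <<'E'
import sys
from h import *
from scipy.spatial.transform import Rotation as Ro
# args: x y z (mm) triples; prints tool-frame deltas sequentially
s=bot.read_state(); R=Ro.from_euler('xyz',s['orientation'],degrees=True).as_matrix(); p=np.array(s['tool_pos'])*1000
print('now',s['clock'],p.round(1),np.round(s['orientation'],2),'F',np.round(s['contact_force'],1),'w',round(s['width']*87.6,1))
v=np.array(sys.argv[1:],float).reshape(-1,3)
for q in v:
    d=R.T@(q-p); n=int(np.ceil(np.abs(d).max()/38)); print(q,d.round(1),n,(d/max(n,1)).round(1)); p=q
E
python3 d.py 520 -250 250 500 50 250 363 320 180
```

```text
now 1.0 [ 199.3 -644.9  248.6] [ 180.      0.   -162.82] F [0.3 0.  0.2] w 87.4
[ 520. -250.  250.] [-423.   282.5   -1.4] 12 [-35.2  23.5  -0.1]
[500.  50. 250.] [-69.5 292.5   0. ] 8 [-8.7 36.6  0. ]
[363. 320. 180.] [ 51.1 298.4  70. ] 8 [ 6.4 37.3  8.7]
```

```bash
python3 -m inch '[[-34,23,0,0,87],[-34,23,0,0,87],[-34,23,0,0,87],[-34,23,0,0,87],[-34,23,0,0,87],[-34,23,0,0,87],[-34,23,0,0,87],[-34,23,0,0,87],[-34,23,0,0,87],[-34,23,0,0,87],[-34,23,0,0,87],[-34,23,0,0,87]]'; python3 d.py 500 50 250 363 319.5 180
```

```text
clock: 2.0
tool_pos: [0.5097, -0.2583, 0.2483]
orientation: [-179.9, 0.1, -163.5]
contact_force: [1.6, -0.4, 0.0]
width: 0.988
now 2.0 [ 509.7 -258.3  248.3] [-1.7989e+02  9.0000e-02 -1.6350e+02] F [ 1.6 -0.4  0. ] w 86.5
[500.  50. 250.] [-78.2 298.4  -2.2] 8 [-9.8 37.3 -0.3]
[363.  319.5 180. ] [ 54.9 297.5  69.3] 8 [ 6.9 37.2  8.7]
```

```bash
python3 -m inch '[[-10,37,0,0,87],[-10,37,0,0,87],[-10,37,0,0,87],[-10,37,0,0,87],[-10,37,0,0,87],[-10,37,0,0,87],[-10,37,0,0,87],[-10,37,0,0,87]]'; python3 -m inch '[[7,37,8,0,87],[7,37,8,0,87],[7,37,8,0,87],[7,37,8,0,87],[7,37,8,0,87],[7,37,8,0,87],[0,0,0,-7,87],[0,0,0,-7,87],[0,0,0,-7,87],[0,0,0,-7,87],[0,0,0,-5,87]]'; python3 d.py 363 319.5 150
```

```text
clock: 2.67
tool_pos: [0.5053, 0.0629, 0.2481]
orientation: [-179.8, 0.3, -163.4]
contact_force: [2.2, -0.5, 0.2]
width: 0.995
clock: 3.58
tool_pos: [0.3946, 0.2835, 0.2]
orientation: [-179.6, 0.7, -129.4]
contact_force: [0.4, -0.0, 0.4]
width: 0.993
now 3.5833 [394.6 283.5 200. ] [-179.57    0.66 -129.37] F [ 0.4 -0.   0.4] w 87.0
[363.  319.5 150. ] [-7.2 47.6 49.7] 2 [-3.6 23.8 24.9]
```

```bash
python3 -m inch '[[-3,24,25,0,87],[-3,24,25,0.5,87],[0,0,0,0,87],[0,0,0,0,87]]'; python3 d.py 363 319.5 60; python3 - <<'E'
from h import *
for n in('top','side'):
    im=bot.grab_frame(n); np.save(n+'1.npy',im); q=proj(n,(.363,.3195,.03)); print(n,q); c,r=map(int,q)
    save('g1'+n,cv2.resize(im[max(r-60,0):r+60,c-70:c+70],None,fx=4,fy=4,interpolation=cv2.INTER_CUBIC))
E
```

```text
clock: 3.92
tool_pos: [0.362, 0.3213, 0.1502]
orientation: [-179.6, 1.0, -129.5]
contact_force: [-0.2, 0.1, 0.7]
width: 0.996
now 3.9167 [362.  321.3 150.2] [-179.58    1.01 -129.45] F [-0.2  0.1  0.7] w 87.2
[363.  319.5  60. ] [ 2.4 -1.3 90.2] 3 [ 0.8 -0.4 30.1]
top [208.41029887 241.36298414]
side [310.92097293 286.9352312 ]
```

View pics/g1side.png

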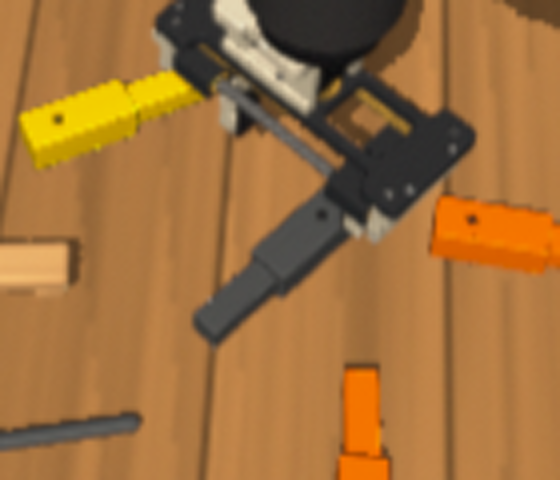

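View pics/g1top.png

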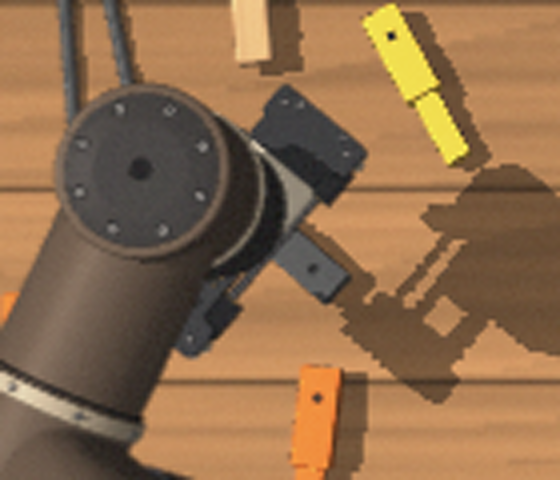

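```bash
python3 -m inch '[[1,-1,25,0,87],[1,-1,25,0.3,87],[0,0,25,0,87],[0,0,25,0,87],[0,0,12,0,87],[0,0,0,0,87]]'; python3 d.py 363 319.5 26
```

```text
clock: 4.52
tool_pos: [0.3707, 0.323, 0.042]
orientation: [-179.7, 1.9, -130.0]
contact_force: [0.1, -1.3, -1.0]
width: 0.993
now 4.5167 [370.7 323.   42. ] [-179.74    1.95 -129.95] F [ 0.1 -1.3 -1. ] w 87.0
[363.  319.5  26. ] [ 8.1  3.7 15.7] 1 [ 8.1  3.7 15.7]
```

```bash
python3 -m inch '[[4,2,5,0,87],[4,2,5,0,87],[0,0,3,0,87],[0,0,0,0,87]]'; python3 d.py 363 319.5 26
```

```text
clock: 4.85
tool_pos: [0.3641, 0.3204, 0.0307]
orientation: [-179.8, 2.2, -130.0]
contact_force: [0.2, 0.3, 0.0]
width: 0.992
now 4.85 [364.1 320.4  30.7] [-179.77    2.2  -130.04] F [0.2 0.3 0. ] w 86.9
[363.  319.5  26. ] [1.5 0.3 4.6] 1 [1.5 0.3 4.6]
```

```bash
python3 -m inch '[[1,0,4,0,87],[0,0,0,0,60],[0,0,0,0,45],[0,0,0,0,20],[0,0,0,0,20],[0,0,0,0,20],[0,0,0,0,20],[0,0,0,0,20]]' 30; python3 d.py 363 319.5 26
```

```text
clock: 5.52
tool_pos: [0.3643, 0.3216, 0.0288]
orientation: [-179.8, 2.5, -130.0]
contact_force: [-0.5, -0.2, 0.0]
width: 0.525
now 5.5167 [364.3 321.6  28.8] [-179.83    2.49 -129.98] F [-0.5 -0.2  0. ] w 46.0
[363.  319.5  26. ] [ 2.5 -0.4  2.7] 1 [ 2.5 -0.4  2.7]
```

```bash
python3 -m inch '[[0,0,0,0,20],[0,0,0,0,20],[0,0,0,0,20],[0,0,0,0,20]]'; python3 d.py 363 319.5 26
```

```text
clock: 5.85
tool_pos: [0.3644, 0.3216, 0.0289]
orientation: [-179.8, 2.5, -130.0]
contact_force: [-0.8, -0.0, -0.3]
width: 0.363
now 5.85 [364.4 321.6  28.9] [-179.82    2.5  -129.98] F [-0.8 -0.  -0.3] w 31.8
[363.  319.5  26. ] [ 2.6 -0.2  2.8] 1 [ 2.6 -0.2  2.8]
```

```bash
python3 -m inch '[[0,0,-5,0,20],[0,0,-15,0,20],[0,0,-28,0,20],[0,0,-28,0,20],[0,0,-28,0,20]]'; python3 d.py 520 7 120; python3 - <<'E'
from h import *
im=bot.grab_frame('side'); save('l1',im[180:400,200:480].repeat(2,0).repeat(2,1))
E
```

```text
clock: 6.27
tool_pos: [0.3555, 0.309, 0.1261]
orientation: [-179.6, 0.9, -130.3]
contact_force: [0.7, 1.2, -9.5]
width: 0.363
now 6.2667 [355.5 309.  126.1] [-179.65    0.91 -130.26] F [ 0.7  1.2 -9.5] w 31.8
[520.   7. 120.] [ 124.2 -320.7    6.1] 9 [ 13.8 -35.6   0.7]
```

View pics/l1.png

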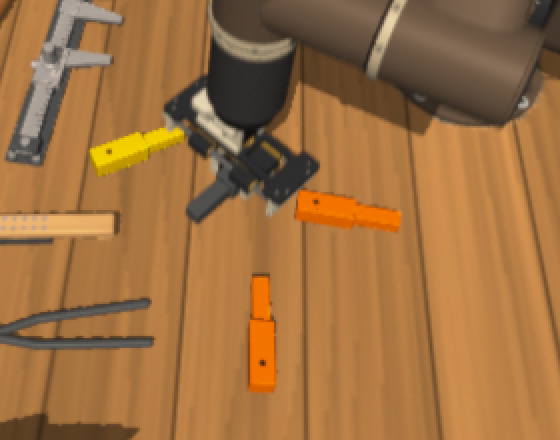

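```bash
python3 -m inch '[[14,-36,0,0,20],[14,-36,0,0,20],[14,-36,0,0,20],[14,-36,0,0,20],[14,-36,0,0,20],[14,-36,0,0,20],[14,-36,0,0,20],[10,-25,0,0,20]]'; python3 -m inch '[[0,0,0,7,20],[0,0,0,7,20],[0,0,0,7,20],[0,0,0,7,20],[0,0,0,7,20],[0,0,0,7,20],[0,0,0,7,20],[0,0,0,5,20],[0,0,0,0,20]]';  python3 d.py 520 7 100
```

```text
clock: 6.98
tool_pos: [0.4955, 0.0438, 0.1288]
orientation: [179.7, 1.2, -129.6]
contact_force: [1.0, 1.5, -9.7]
width: 0.365
clock: 7.73
tool_pos: [0.4835, 0.032, 0.1181]
orientation: [179.3, -1.1, 174.5]
contact_force: [-1.4, 0.3, -8.7]
width: 0.365
now 7.7333 [483.5  32.  118.1] [179.32  -1.11 174.52] F [-1.4  0.3 -8.7] w 32.0
[520.   7. 100.] [-39.1 -21.6  17.1] 2 [-19.6 -10.8   8.5]
```

```bash
python3 -m inch '[[-13,-8,10,-0.5,20],[-13,-8,10,-0.4,20],[-13,-6,10,0,20],[0,0,10,0,20],[0,0,0,0,20]]';  python3 d.py 520 7 60; python3 - <<'E'
from h import *
for n in('top','side'):
    im=bot.grab_frame(n); c,r=map(int,proj(n,(.55,.01,.03)))
    save('p1'+n,cv2.resize(im[max(r-50,0):r+50,c-65:c+65],None,fx=6,fy=6,interpolation=cv2.INTER_CUBIC))
E
```

```text
clock: 8.15
tool_pos: [0.5162, 0.0061, 0.073]
orientation: [179.3, -1.5, 176.3]
contact_force: [-1.8, -0.9, -10.5]
width: 0.361
now 8.15 [516.2   6.1  73. ] [179.29  -1.51 176.26] F [ -1.8  -0.9 -10.5] w 31.6
[520.   7.  60.] [-4.   1.  12.9] 1 [-4.   1.  12.9]
```

View pics/p1side.png

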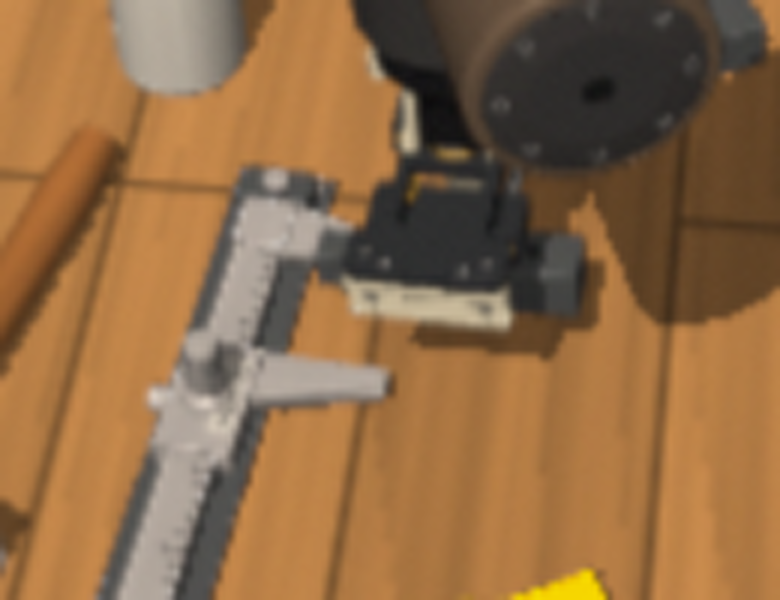

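View pics/p1top.png

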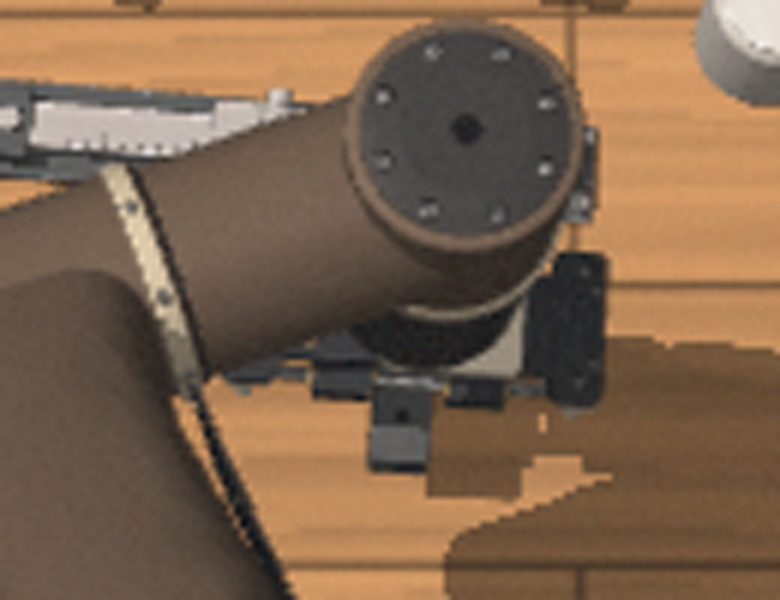

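```bash
cat > tilt.py <<'E'
from h import *
from scipy.spatial.transform import Rotation as Ro
def tilt():
    Rg=Ro.from_euler('xyz',[-179.82,2.5,-129.98],degrees=True).as_matrix(); R=Ro.from_euler('xyz',bot.read_state()['orientation'],degrees=True).as_matrix()
    B=Rg.T@Ro.from_euler('z',50.02,degrees=True).as_matrix(); Bn=R@B
    print('bar x axis',Bn[:,0].round(3),'elev deg',np.degrees(np.arcsin(Bn[2,0])).round(2),'roll',np.degrees(np.arcsin(Bn[2,1])).round(2),'yaw',np.degrees(np.arctan2(Bn[1,0],Bn[0,0])).round(2))
if __name__=='__main__': tilt()
E
python3 tilt.py
```

```text
bar x axis [ 0.996 -0.064 -0.067] elev deg -3.86 roll 0.9 yaw -3.68
```

```bash
python3 -m inch '[[-4,1,12,0.9,20],[0,0,12,0,20],[0,0,6,0,20]]';  python3 d.py 520 7 32; python3 tilt.py
```

```text
clock: 8.5
tool_pos: [0.5225, 0.0092, 0.0459]
orientation: [179.2, -1.1, 175.5]
contact_force: [-1.1, 1.1, -9.0]
width: 0.364
now 8.5 [522.5   9.2  45.9] [179.16  -1.06 175.45] F [-1.1  1.1 -9. ] w 31.9
[520.   7.  32.] [ 2.1 -2.6 13.9] 1 [ 2.1 -2.6 13.9]
bar x axis [ 0.995 -0.078 -0.062] elev deg -3.56 roll 1.02 yaw -4.5
```

```bash
python3 -m inch '[[1,-1,5,0,20],[1,-1,5,0,20]]';  python3 d.py 520 7 30; python3 -m inch '[[0,0,2,0,20]]'; python3 d.py 520 7 30; python3 tilt.py
```

```text
clock: 8.67
tool_pos: [0.5203, 0.0082, 0.0351]
orientation: [179.2, -1.0, 175.5]
contact_force: [0.3, -0.1, -9.1]
width: 0.368
now 8.6667 [520.3   8.2  35.1] [179.15  -1.04 175.51] F [ 0.3 -0.1 -9.1] w 32.2
[520.   7.  30.] [ 0.1 -1.3  5. ] 1 [ 0.1 -1.3  5. ]
clock: 8.75
tool_pos: [0.5196, 0.0081, 0.0323]
orientation: [179.2, -1.1, 175.5]
contact_force: [-0.6, 0.0, -9.6]
width: 0.362
now 8.75 [519.6   8.1  32.3] [179.17  -1.1  175.51] F [-0.6  0.  -9.6] w 31.7
[520.   7.  30.] [-0.5 -1.1  2.3] 1 [-0.5 -1.1  2.3]
bar x axis [ 0.995 -0.077 -0.063] elev deg -3.6 roll 1.01 yaw -4.44
```

```bash
python3 -m inch '[[0,0,2,0,20]]'; python3 -m inch '[[0,0,1.5,0,20]]'; python3 -m inch '[[0,0,1.5,0,20]]'; python3 d.py 520 7 30; python3 tilt.py
```

```text
clock: 8.83
tool_pos: [0.5196, 0.0082, 0.0302]
orientation: [179.2, -1.1, 175.5]
contact_force: [-0.9, 0.2, -8.8]
width: 0.36
clock: 8.92
tool_pos: [0.5196, 0.0082, 0.0297]
orientation: [179.2, -1.1, 175.6]
contact_force: [-12.5, 2.9, 23.2]
width: 0.365
clock: 9.0
tool_pos: [0.5196, 0.0082, 0.0298]
orientation: [179.2, -1.1, 175.6]
contact_force: [-8.6, 0.2, 15.6]
width: 0.36
now 9.0 [519.6   8.2  29.8] [179.22  -1.08 175.63] F [-8.6  0.2 15.6] w 31.6
[520.   7.  30.] [-0.5 -1.2 -0.3] 1 [-0.5 -1.2 -0.3]
bar x axis [ 0.995 -0.075 -0.062] elev deg -3.58 roll 0.96 yaw -4.33
```

```bash
python3 -m inch '[[0,0,-0.5,0,35],[0,0,0,0,36],[0,0,0,0,36],[0,0,0,0,36]]'; python3 d.py 520 7 30; python3 - <<'E'
from h import *
for n in('top','side'):
    im=bot.grab_frame(n); c,r=map(int,proj(n,(.55,.01,.03)))
    save('p2'+n,cv2.resize(im[max(r-50,0):r+50,c-65:c+65],None,fx=6,fy=6,interpolation=cv2.INTER_CUBIC))
E
```

```text
clock: 9.33
tool_pos: [0.5243, 0.0094, 0.0349]
orientation: [179.1, -0.5, 175.8]
contact_force: [-0.1, -0.8, 0.6]
width: 0.415
now 9.3333 [524.3   9.4  34.9] [179.05  -0.5  175.78] F [-0.1 -0.8  0.6] w 36.4
[520.   7.  30.] [ 4.1 -2.8  4.9] 1 [ 4.1 -2.8  4.9]
```

View pics/p2side.png

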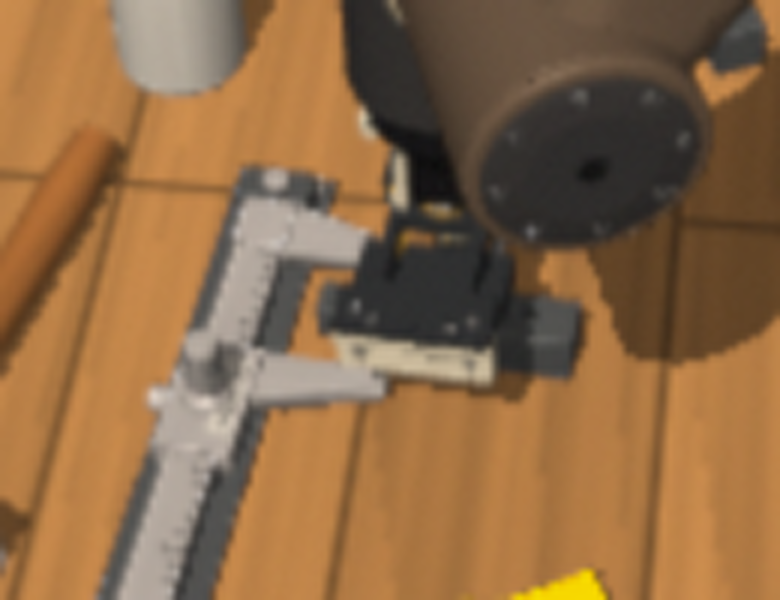

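```bash
python3 -m inch '[[4,-1.5,3,0.2,36],[0,0,1,0.2,30],[0,0,0,0,25],[0,0,0,0,25],[0,0,0,0,25]]' 12; python3 d.py 518.7 -12.6 30; python3 tilt.py
```

```text
clock: 9.85
tool_pos: [0.5202, 0.0084, 0.0306]
orientation: [179.1, -0.5, 175.4]
contact_force: [-0.5, 0.8, 2.7]
width: 0.366
now 9.85 [520.2   8.4  30.6] [179.05  -0.47 175.36] F [-0.5  0.8  2.7] w 32.1
[518.7 -12.6  30. ] [ -0.2 -21.1   0.2] 1 [ -0.2 -21.1   0.2]
bar x axis [ 0.995 -0.08  -0.052] elev deg -2.97 roll 1.13 yaw -4.59
```

```bash
python3 -m inch '[[0,-4,0,0,25],[0,-4,0,0,25],[0,-4,0,0,25]]' 15; python3 -m inch '[[0,-2,0,0,25]]'; python3 -m inch '[[0,-2,0,0,25]]'; python3 d.py 518.7 -12.6 30
```

```text
clock: 10.1
tool_pos: [0.5208, -0.001, 0.0306]
orientation: [178.8, -0.3, 175.4]
contact_force: [-1.2, 7.6, 0.9]
width: 0.364
clock: 10.18
tool_pos: [0.521, -0.0023, 0.0306]
orientation: [178.8, -0.2, 175.3]
contact_force: [-1.7, 8.7, 1.3]
width: 0.365
clock: 10.27
tool_pos: [0.5212, -0.0035, 0.0306]
orientation: [178.7, -0.2, 175.3]
contact_force: [-1.0, 7.7, 2.4]
width: 0.367
now 10.2667 [521.2  -3.5  30.6] [178.69  -0.21 175.31] F [-1.   7.7  2.4] w 32.1
[518.7 -12.6  30. ] [ 1.7 -9.3  0.4] 1 [ 1.7 -9.3  0.4]
```

```bash
python3 -m inch '[[0.4,-2.5,0,0,25],[0.4,-2.5,0,0,25],[0.4,-2,0,0,25]]'; python3 -m inch '[[0.3,-1.5,0,0,25]]'; python3 -m inch '[[0,-1.5,0,0,25]]'; python3 d.py 518.7 -12.6 30
```

```text
clock: 10.52
tool_pos: [0.5212, -0.0077, 0.0307]
orientation: [178.4, -0.0, 175.3]
contact_force: [-0.2, 6.9, 1.6]
width: 0.364
clock: 10.6
tool_pos: [0.5213, -0.0083, 0.0307]
orientation: [178.4, 0.1, 175.2]
contact_force: [-0.2, 6.6, 1.4]
width: 0.367
clock: 10.68
tool_pos: [0.5214, -0.0089, 0.0307]
orientation: [178.3, 0.1, 175.2]
contact_force: [-1.8, 9.0, 2.7]
width: 0.366
now 10.6833 [521.4  -8.9  30.7] [1.7829e+02 8.0000e-02 1.7522e+02] F [-1.8  9.   2.7] w 32.1
[518.7 -12.6  30. ] [ 2.4 -3.9  0.6] 1 [ 2.4 -3.9  0.6]
```

```bash
for i in 1 2 3; do :; done; python3 -m inch '[[0,-2,0,0,25]]'; python3 -m inch '[[0,-2,0,0,25]]'; python3 -m inch '[[0,-2,0,0,25]]'; python3 d.py 518.7 -12.6 30
python3 - <<'E'
from h import *
for n in('top','side'):
    im=bot.grab_frame(n); c,r=map(int,proj(n,(.56,-.01,.03)))
    save('p3'+n,cv2.resize(im[max(r-50,0):r+50,c-65:c+65],None,fx=6,fy=6,interpolation=cv2.INTER_CUBIC))
E
```

```text
clock: 10.77
tool_pos: [0.5216, -0.0099, 0.0308]
orientation: [178.2, 0.1, 175.2]
contact_force: [-1.3, 8.0, 2.5]
width: 0.363
clock: 10.85
tool_pos: [0.5217, -0.0109, 0.0308]
orientation: [178.1, 0.2, 175.2]
contact_force: [-0.7, 7.1, 2.6]
width: 0.365
clock: 10.93
tool_pos: [0.5218, -0.0119, 0.0308]
orientation: [178.0, 0.2, 175.2]
contact_force: [-1.4, 7.9, 2.6]
width: 0.366
now 10.9333 [521.8 -11.9  30.8] [178.05   0.19 175.15] F [-1.4  7.9  2.6] w 32.1
[518.7 -12.6  30. ] [ 3.1 -1.   0.8] 1 [ 3.1 -1.   0.8]
```

View pics/p3side.png

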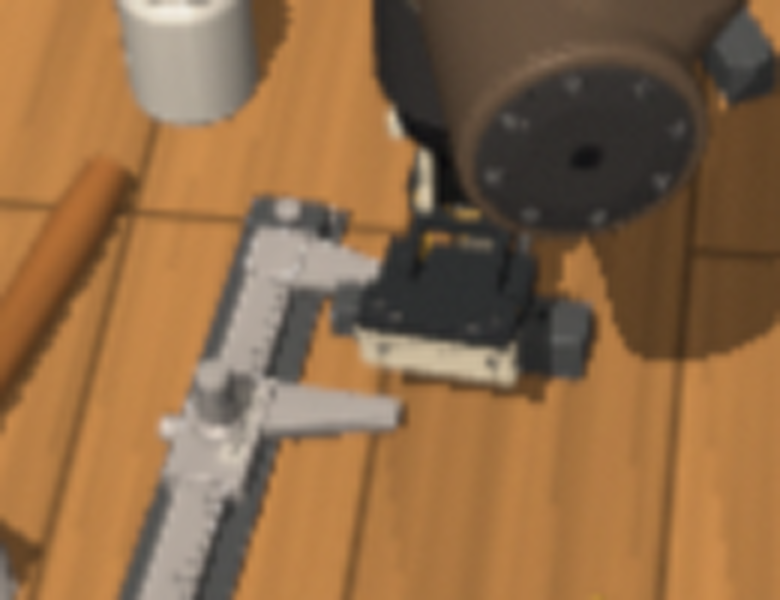

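View pics/p3top.png

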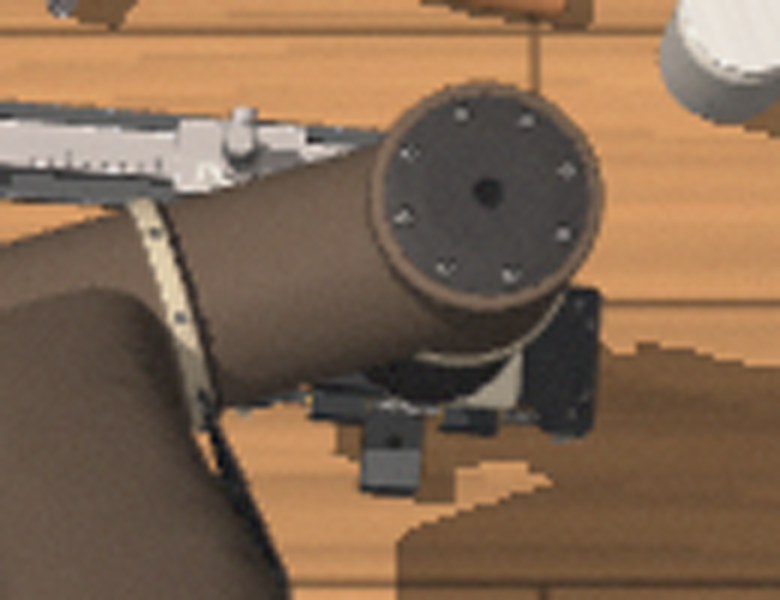

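```bash
python3 -m inch '[[0.4,-2,0,0,25]]'; python3 -m inch '[[0.4,-2,0,0,25]]'; python3 -m inch '[[0.4,-2,0,0,25]]'
```

```text
clock: 11.12
tool_pos: [0.5219, -0.013, 0.0309]
orientation: [178.0, 0.3, 175.1]
contact_force: [0.7, 6.5, 1.2]
width: 0.361
clock: 11.2
tool_pos: [0.5218, -0.0136, 0.0309]
orientation: [177.9, 0.3, 175.1]
contact_force: [-4.1, 16.1, 4.3]
width: 0.368
clock: 11.28
tool_pos: [0.5217, -0.0137, 0.031]
orientation: [177.7, 0.4, 175.1]
contact_force: [-2.8, 17.4, 3.4]
width: 0.365
```

```bash
python3 -m inch '[[0.4,-2,0,0,25]]'; python3 -m inch '[[0.4,-2,0,0,25]]'
```

```text
clock: 11.37
tool_pos: [0.5217, -0.0138, 0.031]
orientation: [177.6, 0.5, 175.1]
contact_force: [-2.5, 14.9, 2.5]
width: 0.36
clock: 11.45
tool_pos: [0.5217, -0.0138, 0.031]
orientation: [177.5, 0.5, 175.2]
contact_force: [-2.5, 13.7, 2.8]
width: 0.362
```

```bash
python3 -m inch '[[0,0,0,0,25],[0,0,0,0,34],[0,0,0,0,40],[0,0,0,0,46],[0,0,0,0,46]]'; python3 d.py 500 -13 100
```

```text
clock: 11.87
tool_pos: [0.5212, -0.0137, 0.0304]
orientation: [177.5, 0.5, 175.2]
contact_force: [0.0, 0.7, -0.7]
width: 0.509
now 11.8667 [521.2 -13.7  30.4] [177.48   0.45 175.2 ] F [ 0.   0.7 -0.7] w 44.6
[500. -13. 100.] [ 20.7   2.  -69.8] 2 [ 10.3   1.  -34.9]
```

```bash
python3 -m inch '[[0,0,-10,0,46],[0,0,-25,0,46],[0,0,-30,0,46],[0,0,-30,0,40],[0,0,-30,0,20],[-12,37,0,0,0],[-12,37,0,0,0],[-12,37,0,0,0],[-12,37,0,0,0],[-12,37,0,0,0],[-12,37,0,0,0],[-12,30,0,0,0]]'; python3 d.py 647 121.5 90
python3 - <<'E'
from h import *
for n in('top','side'):
    im=bot.grab_frame(n); np.save(n+'2.npy',im); c,r=map(int,proj(n,(.56,.01,.03)))
    save('q'+n,cv2.resize(im[max(r-50,0):r+50,c-65:c+65],None,fx=6,fy=6,interpolation=cv2.INTER_CUBIC))
E
```

```text
clock: 12.87
tool_pos: [0.6255, 0.2244, 0.1847]
orientation: [177.4, 0.6, 174.5]
contact_force: [2.0, -0.1, -0.6]
width: 0.006
now 12.8667 [625.5 224.4 184.7] [177.41   0.61 174.48] F [ 2.  -0.1 -0.6] w 0.5
[647.  121.5  90. ] [ -30.3 -104.6   90.4] 3 [-10.1 -34.9  30.1]
```

View pics/qside.png

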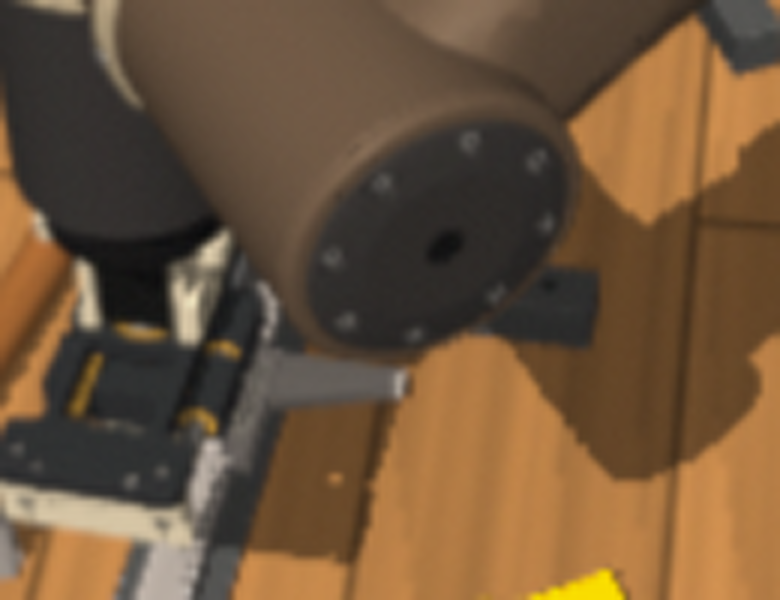

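View pics/qtop.png

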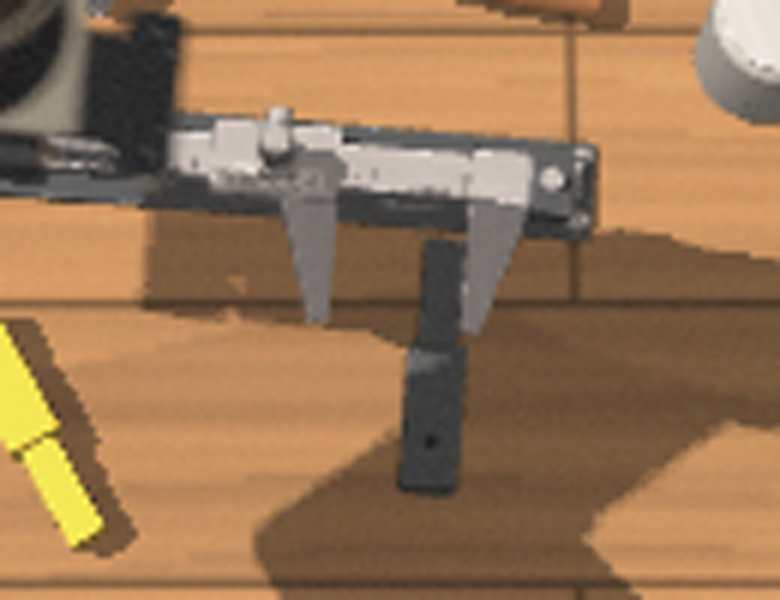

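```bash
python3 -m inch '[[-8,-20,32,-0.5,0],[-8,-20,32,-0.4,0],[-8,-20,28,0,0],[-6,-20,20,0,0],[0,0,8,0,0]]'; python3 d.py 648.6 137.5 59
```

```text
clock: 13.38
tool_pos: [0.6554, 0.1502, 0.0638]
orientation: [177.2, 1.2, 175.9]
contact_force: [-1.7, -0.3, 0.4]
width: 0.007
now 13.3833 [655.4 150.2  63.8] [177.15   1.15 175.91] F [-1.7 -0.3  0.4] w 0.6
[648.6 137.5  59. ] [  5.9 -13.4   4. ] 1 [  5.9 -13.4   4. ]
```

```bash
python3 -m inch '[[6,-7,4,0.5,0],[0,-5,0,0,0],[0,0,0,0,0]]'; python3 d.py 648.6 137.5 59
python3 - <<'E'
from h import *
for n in('top','side'):
    im=bot.grab_frame(n); c,r=map(int,proj(n,(.61,.05,.03)))
    save('r'+n,cv2.resize(im[max(r-50,0):r+50,c-65:c+65],None,fx=6,fy=6,interpolation=cv2.INTER_CUBIC))
E
```

```text
clock: 13.63
tool_pos: [0.6464, 0.1354, 0.0576]
orientation: [177.3, 0.9, 175.2]
contact_force: [0.7, -0.3, 0.8]
width: 0.005
now 13.6333 [646.4 135.4  57.6] [177.29   0.9  175.19] F [ 0.7 -0.3  0.8] w 0.4
[648.6 137.5  59. ] [-2.   2.4 -1.3] 1 [-2.   2.4 -1.3]
```

View pics/rside.png

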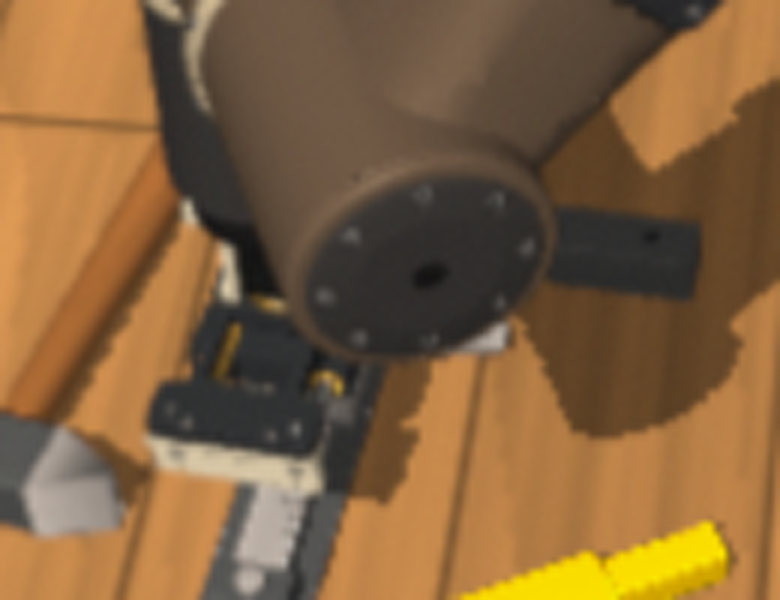

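View pics/rtop.png

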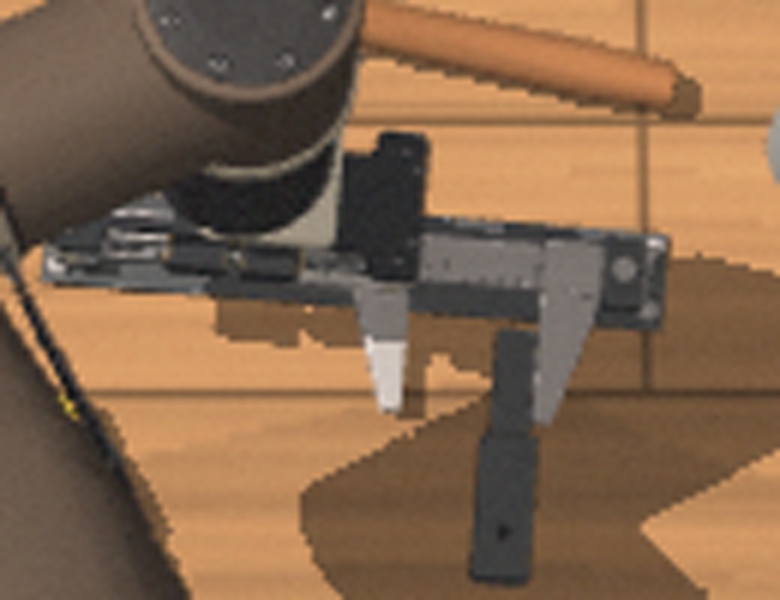

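```bash
python3 -m inch '[[-0.5,-7,0,0,0],[-0.5,-7,0,0,0]]';python3 -m inch '[[0,-4,0,0,0]]';python3 -m inch '[[0,-4,0,0,0]]'; python3 -m inch '[[0,-4,0,0,0]]'; python3 d.py
```

```text
clock: 13.9
tool_pos: [0.648, 0.1242, 0.0602]
orientation: [177.1, 1.2, 175.4]
contact_force: [-0.1, -0.2, 0.1]
width: 0.002
clock: 13.98
tool_pos: [0.6481, 0.12, 0.0609]
orientation: [177.1, 1.3, 175.4]
contact_force: [-0.2, 0.1, -0.1]
width: 0.002
clock: 14.07
tool_pos: [0.648, 0.1157, 0.0614]
orientation: [177.1, 1.3, 175.4]
contact_force: [1.0, 0.7, 0.3]
width: 0.005
clock: 14.15
tool_pos: [0.6479, 0.1114, 0.0616]
orientation: [177.0, 1.4, 175.4]
contact_force: [-0.2, -0.2, 0.4]
width: 0.008
now 14.15 [647.9 111.4  61.6] [177.04   1.36 175.44] F [-0.2 -0.2  0.4] w 0.7
```

```bash
for k in 1; do :; done; python3 -m inch '[[0.3,-4,0.5,0,0]]';python3 -m inch '[[0.3,-4,0.5,0,0]]'; python3 -m inch '[[0.3,-4,0.5,0,0]]';python3 -m inch '[[0,-4,0.5,0,0]]'
```

```text
clock: 14.23
tool_pos: [0.6475, 0.1071, 0.0612]
orientation: [177.0, 1.4, 175.4]
contact_force: [0.7, 0.1, -0.1]
width: 0.003
clock: 14.32
tool_pos: [0.6469, 0.1028, 0.0606]
orientation: [177.0, 1.4, 175.4]
contact_force: [0.0, 5.7, 0.4]
width: 0.008
clock: 14.4
tool_pos: [0.6468, 0.099, 0.0602]
orientation: [177.0, 1.5, 175.4]
contact_force: [-0.1, 3.8, 5.3]
width: 0.004
clock: 14.48
tool_pos: [0.6468, 0.0952, 0.06]
orientation: [176.9, 1.5, 175.5]
contact_force: [-2.2, 3.6, 4.5]
width: 0.005
```

```bash
python3 -m inch '[[0,-4,0,0,0],[0,-4,0,0,0],[0,-4,0,0,0]]';python3 -m inch '[[0,-4,0,0,0],[0,-4,0,0,0],[0,-4,0,0,0]]'; python3 -m inch '[[0,-3,0,0,0],[0,-3,0,0,0]]'
```

```text
clock: 14.73
tool_pos: [0.6458, 0.0832, 0.0599]
orientation: [176.8, 1.6, 175.5]
contact_force: [-1.7, 3.7, 4.8]
width: 0.004
clock: 14.98
tool_pos: [0.645, 0.0703, 0.0596]
orientation: [176.8, 1.6, 175.5]
contact_force: [-1.7, 3.9, 4.4]
width: 0.004
clock: 15.15
tool_pos: [0.6446, 0.0634, 0.0594]
orientation: [176.8, 1.6, 175.5]
contact_force: [-1.5, 4.4, 5.6]
width: 0.004
```

```bash
python3 -m inch '[[0.5,-2,0,0,0],[0.5,-2,0,0,0]]';python3 -m inch '[[0.3,-1.5,0,0,0]]'; python3 -m inch '[[0,-1.5,0,0,0]]'; python3 -m inch '[[0,-1.5,0,0,0]]'
```

```text
clock: 15.32
tool_pos: [0.6441, 0.0589, 0.0593]
orientation: [176.8, 1.7, 175.5]
contact_force: [0.2, 3.9, 4.1]
width: 0.002
clock: 15.4
tool_pos: [0.644, 0.0572, 0.0594]
orientation: [176.8, 1.7, 175.5]
contact_force: [0.2, 3.9, 3.7]
width: 0.006
clock: 15.48
tool_pos: [0.644, 0.0556, 0.0593]
orientation: [176.8, 1.8, 175.5]
contact_force: [-0.6, 3.9, 4.4]
width: 0.005
clock: 15.57
tool_pos: [0.6438, 0.054, 0.0593]
orientation: [176.8, 1.8, 175.5]
contact_force: [-1.1, 3.9, 5.1]
width: 0.006
```

```bash
python3 -m inch '[[0,-1,0,0,0]]';python3 -m inch '[[0,-1,0,0,0]]'; python3 -m inch '[[0,-1,0,0,0]]'; python3 -m inch '[[0,-1,0,0,0]]'
```

```text
clock: 15.65
tool_pos: [0.6437, 0.0529, 0.0593]
orientation: [176.8, 1.8, 175.5]
contact_force: [-1.5, 4.9, 4.5]
width: 0.001
clock: 15.73
tool_pos: [0.6437, 0.0524, 0.0593]
orientation: [176.7, 1.8, 175.5]
contact_force: [-1.2, 9.6, 5.4]
width: 0.003
clock: 15.82
tool_pos: [0.6438, 0.0523, 0.0594]
orientation: [176.7, 1.8, 175.5]
contact_force: [-2.3, 10.9, 5.1]
width: 0.01
clock: 15.9
tool_pos: [0.6438, 0.0524, 0.0594]
orientation: [176.6, 1.8, 175.5]
contact_force: [-2.2, 10.2, 4.8]
width: 0.003
```

```bash
python3 -m inch '[[0,-1.5,0,0,0]]';python3 -m inch '[[0,-1.5,0,0,0]]'; python3 -m inch '[[0,-1.5,0,0,0]]'
```

```text
clock: 15.98
tool_pos: [0.6438, 0.0523, 0.0594]
orientation: [176.5, 1.9, 175.5]
contact_force: [-1.9, 12.1, 4.9]
width: 0.007
clock: 16.07
tool_pos: [0.6438, 0.0523, 0.0595]
orientation: [176.4, 1.9, 175.5]
contact_force: [-1.9, 11.3, 5.8]
width: 0.008
clock: 16.15
tool_pos: [0.6438, 0.0523, 0.0595]
orientation: [176.3, 1.9, 175.5]
contact_force: [-1.7, 11.0, 4.9]
width: 0.005
```

```bash
python3 -m inch '[[0,-2.2,0,0,0]]';python3 -m inch '[[0,-2.2,0,0,0]]'; python3 - <<'E'
from h import *
for n in('top','side'):
    im=bot.grab_frame(n); c,r=map(int,proj(n,(.58,.0,.03)))
    save('s'+n,cv2.resize(im[max(r-40,0):r+40,c-50:c+50],None,fx=7.5,fy=7.5,interpolation=cv2.INTER_CUBIC))
E
```

```text
clock: 16.23
tool_pos: [0.6438, 0.0522, 0.0596]
orientation: [176.2, 2.0, 175.6]
contact_force: [-3.1, 14.7, 6.4]
width: 0.011
clock: 16.32
tool_pos: [0.6438, 0.0521, 0.0596]
orientation: [176.0, 2.0, 175.6]
contact_force: [-3.5, 15.3, 6.9]
width: 0.002
```

View pics/stop.png

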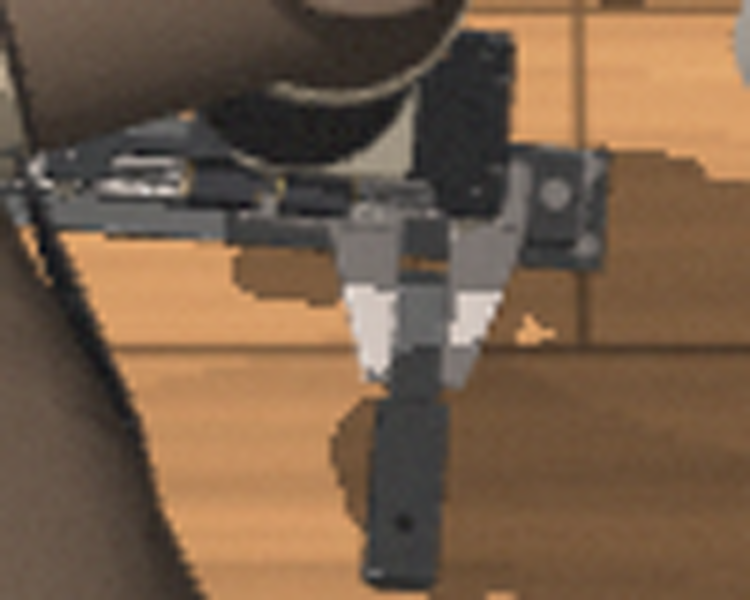

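```bash
python3 -m inch '[[0,1,0,0,0],[0,3,0,0,0],[0,8,0,0,0],[0,15,0,0,0],[0,25,-5,0,0],[0,25,-25,0,0],[0,30,-30,0,0],[0,35,-20,0,0],[0,35,-10,0,0],[0,35,0,0,0],[0,35,0,0,0],[0,35,0,0,0]]'; python3 - <<'E'
from h import *
for n in('top','side'):
    im=bot.grab_frame(n); save('full'+n,im); c,r=map(int,proj(n,(.58,.0,.03)))
    save('t'+n,cv2.resize(im[max(r-40,0):r+40,c-50:c+50],None,fx=7.5,fy=7.5,interpolation=cv2.INTER_CUBIC))
E
```

```text
clock: 17.42
tool_pos: [0.6576, 0.3352, 0.1668]
orientation: [176.6, 1.2, 174.9]
contact_force: [0.5, 0.0, -0.6]
width: 0.005
```

View pics/ttop.png

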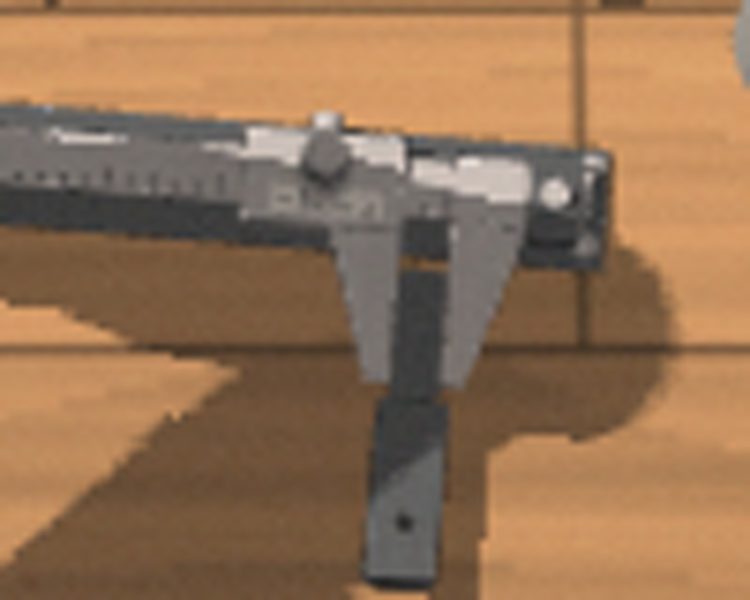

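View pics/tside.png

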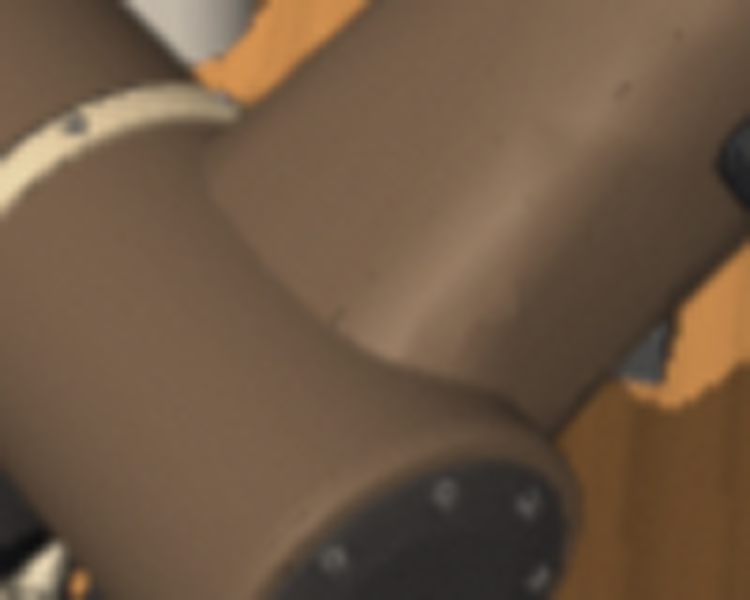

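View pics/fulltop.png

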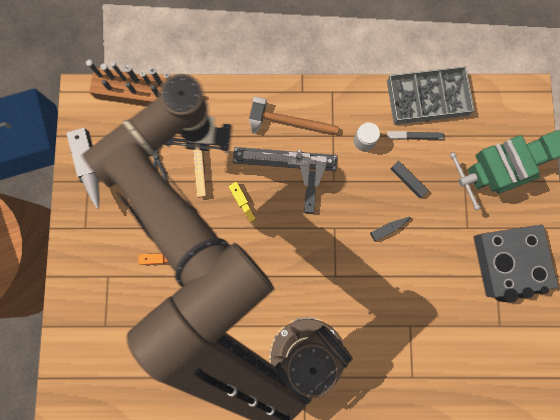

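The bar is nipped between both jaws, at crop columns 390–445. Its shoulder is at row 397, below the jaw tips at row 385, and the arm is clear of everything, so I'm handing in.

```bash
python3 -c "
from cell import bot
s=bot.read_state();print(s['clock'],s['contact_force'],abs(s['qd']).max());print(bot.finish_job())"
```

```text
17.5167 [-0.77593577 -1.00368189 -0.33862884] 3.756354588032996
the job is handed in; nothing more can be done
None
```

The dark shouldered bar is nipped in the caliper by its tenon, and I handed the job in at 17.5 s with nothing in the gripper. I laid it flat, slid the tenon against the fixed jaw, let go, and shut the sliding jaw by its thumb post. The closing push peaked at about 15–17 N.

**Last checks:**
- **Fit:** In the last top picture both jaws bear on the tenon with no visible gap. The shoulder sits roughly 5–7 mm outside the jaw tips, so about 50 mm of the tenon is between them. I estimate the tenon at about 19–20 mm.
- **Surroundings:** The bystander tools and look-alikes that show in that picture have not visibly moved. The arm hides one orange bar and part of the tongs, so I could not confirm those two.
- **Forces:** The measured tool force was about 1 N, which is noise. While lowering the bar, its shoulder edge briefly met the bench with about 30 N because the bar was tilted roughly 3.5° nose-down. I let it settle flat and regripped before sliding it in.

**Not confirmed:** The arm blocked the final side view, so only the top view backs the final fit. The joints were still settling slightly (3.8°/s at most) when I handed in.

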